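# Set a label plate up for filing

### The job

Set the steel label plate up for filing: push it with the fingertips flat against the steel fence of the wooden filing board, and slide it along until about 30 mm of it stands out past the end of the board beside the clamp, clamp still open. Then press the handle of the toggle clamp right down so that it locks and its foot holds the plate there. The plate is only pushed, never lifted or tipped up off the board, and the other things on the bench are left where they are.

Things in the scene. Friction and masses are not known exactly. Their poses are not given: they have to be found in the camera images.
- board: Wooden filing board, fixed; bed top 40 mm above the bench, x -85 to 75, y 0 to 185 mm in its frame. Origin: at bench height below the corner of fence face and filing end. x points across it, away from the robot; y along the fence. Fence: steel strip 10 mm high, face at x = 0, plate on its -x side, clamp on its +x side at y = 35 mm. Filing end: y = 0; the plate stands out past it towards -y.
- plate: Flat steel plate, 65 (x) by 150 (y) by 6 mm, about 0.44 kg, a 7 mm screw hole near each end, loose on the board's bed, its -y end up to 30 mm short of the filing end, some mm off the fence and a little askew. Origin: middle of its underside. Its +x long edge goes against the fence; its -y end is the one to stand out. It slides with 1 to 4 N.
- plate_front (a point): Middle of the plate's -y end, half-way up its thickness: this point stands 30 mm past the filing end when the plate is set.
- plate_side_front (a point): Corner of the plate between its fence-side long edge and its -y end, half-way up.
- plate_side_back (a point): The other corner of the plate's fence-side long edge, at its +y end, half-way up.
- clamp_handle (a joint): Handle of the toggle clamp: 0 open (it leans away from the plate, 58 degrees above level; the clamp's arm is raised), 1.01 dead centre (handle level), 1.10 pressed right down, locked. It turns on a pin along the board's y at x = 72, y = 35, z = 78 mm of the board; its end swings to +x and down while the arm comes down on the plate. Pressing takes up to 15 N.
- handle_grip (a point): Middle of the handle's black grip, 60 mm from its pin. The grip reaches from 32 to 88 mm from the pin, is 15 mm wide (board's y) and 17 mm thick. Open, this point is at x = 104, y = 35, z = 129 mm in the board's frame; locked, at x = 132, y = 35, z = 73 mm.
- clamp_foot: Rubber foot, 17 mm across, on a sprung spindle at the end of the clamp's arm. Open, it is about 80 mm above the bed at x = -20, y = 35 mm in the board's frame; locked, it presses with about 16 N on the plate at x = -32, y = 35 mm. Keep clear of the raised arm while pushing the plate.
- file: Half-round file with a wooden handle, 276 mm long, on the bench between board and robot: leave alone.
- brush: Flat dusting brush, 229 mm long, on the bench to the left of the board: leave alone.
- wing_bolt: Wing bolt, 69 mm long, lying on the board's bed behind the fence: leave alone.
- bolt_tin: Open round tin of bolts, 67 mm wide and 47 mm high, behind and to the right of the board: leave alone.
- mug: White enamel mug, 81 mm high, at the back to the left: leave alone.
- coil_hose: Red coiled air hose, fixed, an obstacle to the left of the board (origin of no meaning). It lies on the bench at (0.25 to 0.40, -0.06 to 0.02), rises through (0.40, 0.12, 0.16), (0.47, 0.20, 0.17) and (0.59, 0.30, 0.31) (world x, y, z in m) and goes straight up to the ceiling at (0.62, 0.32): pass over it between it and the robot, at x about 0.4, higher than 0.3 m.

How it is judged:
By the outcome, as a careful person would: the job done as asked, in the order asked, and still so for the second after the job is handed in, with the robot touching nothing.
It also fails if it takes over 72 s, if anything falls off the work surface, if the arm or the gripper's body presses on something with over 40 N, if the wrist force passes 120 N, or if a joint passes its speed limit or range.

### The arm

A 6-joint arm with a two-finger parallel gripper is mounted at the origin on the work surface; the furniture and walls round the work are solid. World frame = base frame: x ahead of the robot, y to its left, z up, the work surface at z = 0. Lengths are in m, angles in rad, forces in N, time in s.
With the tool pointing down it reaches from about 0.35 to 0.775 m from the base axis. Payload 7.3 kg.
Tool frame: the origin (TCP) lies at the very end of the fingers, on their centre line; the grasp point (between the pads) lies 19 mm behind it; z points along the fingers, y is the line along which they close (so a half turn about z gives the same grasp; the last joint's range is limited). The gripper opens to 92 mm and grips with 3 to 60 N. Pads are 19 mm wide; open, the fingers measure 130 mm over their backs; the gripper's body (75 mm by 190 mm) begins 47 mm behind the grasp point.
Start: joints at [1.116, 0.342, 1.524, -0, 1.275, -0.146], TCP at [0.16, 0.5, 0.227] pointing down, gripper open.
Joint ranges: [-2.53, 2.53], [-0.77, 2.02], [0.04, 2.7], [-1, 4.14], [0.28, 2.66], [-3.11, 3.11]. Speed limits (rad/s): [2.57, 2.57, 3.14, 3.14, 3.14, 3.14].

### API

Orientations are given as [roll, pitch, yaw] about the fixed x, y, z axes, in that order (R = Rz(yaw) Ry(pitch) Rx(roll)).
In Python, from cell import robot gives the robot as it stands. The module is installed in compiled form; this text tells all that it offers.
- The arm moves only by the tool arm_command, never from a script. Its argument "moves" is a list of rows, each a list of 3 entries, a list of its own where there are three numbers: the shift along the tool's x, y, z in m, then the turn, a rotation vector about the tool's x, y, z in rad, then the finger opening in m, from 0 to 0.0918. In form: [[[dx, dy, dz], [ax, ay, az], claw], ...]. A call has exactly 5 rows; each row is the pose to reach, as a shift and turn from the pose commanded when the call began, along the tool's axes at that moment; what a row does not reach only later rows make up. A row lasts 1/10 s, in which the tool goes at most 50 mm and 8.59 degrees, less where a joint would pass 70% of its speed; a pose out of reach is approached as far as the arm can. A call with a gripper value outside its range is refused whole. The fingers move at their own pace and stop on an object; "squeeze" is the grip in N (left out, the last holds). Time passes only in rows, so rows that repeat a pose let the fingers close, or fill a call up. It gives the time, the measured TCP pose, the force, the opening and the grip force at its end, in the units of the state.
- robot.observe(): the state, without advancing time (a new reading comes with each control period).
- robot.read_camera(name): name is "side" or "top" or "wrist"; returns the picture (400x640x3 uint8, red, green, blue); there is no depth.
- robot.camera_model(name): a dict with "fx", "fy", "cx", "cy" (pixels), "R" (3x3) and "t" (3): a world point X has camera coordinates R X + t. Camera axes: x right, y down, z forward; pixel columns grow to the right and rows downward; lengths in m; the calibration is good to about 2 mm. A picture is of the moment at which its call begins: read the wrist's pose just before it. camera_model takes no time and is no camera call; for the wrist camera it gives the pose at the moment of the call.
- robot.hand_in(): hands the job in; it is judged then, once.
The state is a dict: "time": time; "qpos": joint angles; "qvel": joint speeds; "joint_efforts": joint torques, N m; "tool_pos": TCP position; "tool_rot": TCP orientation; "contact_force": force on the tool from outside, world axes, zero at the start; "torque": the same for the moment, N m; "opening": finger opening in m; "grip_force": force on a finger pad.
Only numpy, scipy, OpenCV 4.12 (cv2) and the standard library are available. Lean on these libraries where they do the work, as an engineer would, in place of code of your own. Each camera call takes 0.05 s, during which the arm holds its last target. There are 200 camera calls.

## Working session

There is one attempt and no reset: what is moved stays moved. The work goes in short steps, Python scripts to look and compute and a tool call to move; the robot and the scene stay as the last step left them, time stands still between calls to the robot, and variables do not carry over. Pictures are saved under pics/ and viewed, at most 10 in all, crops included, and the job is handed in when it is done.

Besides the shell and the picture viewer there is one more tool, called after "Emit:" as name([rows], argument=value, ...), one row to a line, values as JSON. arm_command: Moves the arm, as the interface text tells. Its arguments: {"type":"object","properties":{"moves":{"type":"array"},"squeeze":{"type":"number"}},"required":["moves"]}

```bash
mkdir -p pics; ls
python3 - <<'E'
from cell import robot
import cv2,numpy as np
s=robot.observe();print(s)
for n in("top","side"):
    m=robot.camera_model(n);print(n,m)
    cv2.imwrite(f"pics/{n}0.png",robot.read_camera(n)[:,:,::-1])
E
```

```text
pics
{'time': 0.0, 'qpos': array([ 1.11601924e+00,  3.42737228e-01,  1.52504246e+00, -1.60660496e-05,
        1.27542650e+00, -1.45998500e-01]), 'qvel': array([-0.00117021, -0.00093954, -0.00012409,  0.00131432, -0.00047799,
        0.0005493 ]), 'joint_efforts': array([ 6.04382421e-04, -4.31247711e+01, -2.44216883e+01,  7.17212283e-02,
        5.60665573e-02, -1.83836064e-04]), 'tool_pos': array([0.1593373 , 0.4997864 , 0.22602857]), 'tool_rot': array([-3.13999405e+00, -2.19538842e-04,  2.83281859e+00]), 'contact_force': array([-0.29036605, -0.52234322,  1.34000795]), 'torque': array([ 0.01908687, -0.00870167, -0.00978359]), 'grip_force': 0.0, 'opening': 0.09171438900761976}
top {'fx': 371.3010551562416, 'fy': 371.3010551562416, 'cx': 315.60453749132347, 'cy': 200.3368630890114, 'R': array([[-0.02831623, -0.99925622, -0.02617611],
       [-0.98950547,  0.03173266, -0.14096795],
       [ 0.14169374,  0.02190972, -0.98966805]]), 't': array([-0.05037775,  0.54017818,  0.96617379])}
side {'fx': 428.4707021629931, 'fy': 428.4707021629931, 'cx': 320.73938216208103, 'cy': 200.41887089078983, 'R': array([[-0.90772718,  0.41955485,  0.00225735],
       [ 0.36450445,  0.79126448, -0.49095521],
       [-0.2077688 , -0.44483058, -0.87118189]]), 't': array([ 0.49544545, -0.03802862,  1.24202949])}
```

View pics/top0.png

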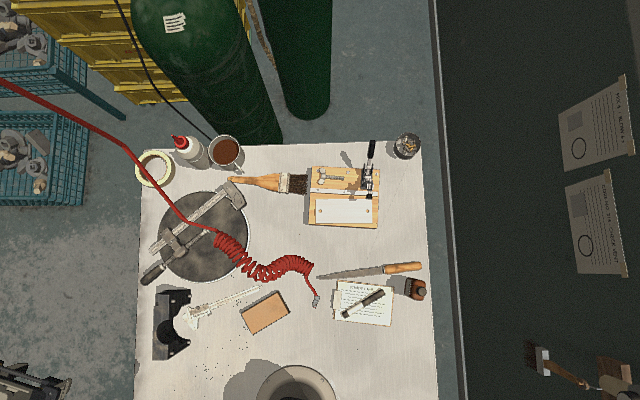

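View pics/side0.png

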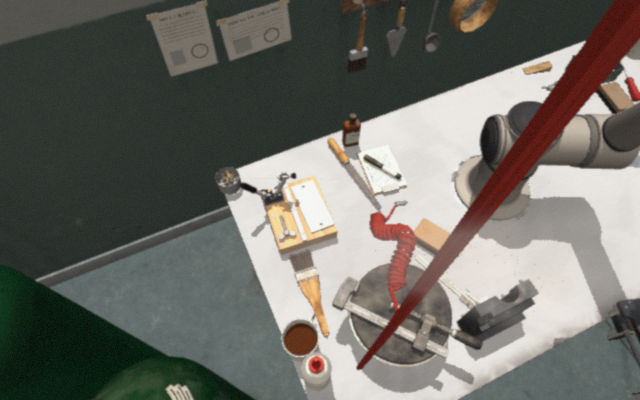

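The top view shows the board at about (305–380, 165–228), with the white plate at (315–371, 202–224). The clamp is at (370, 180) with its handle up to (372, 145). The filing end is on the right, facing world -y. I'll crop in for corners.

```bash
cat > h.py <<'E'
import numpy as np,cv2
from cell import robot
def ray(m,u,v,z):
    R,t=np.array(m["R"]),np.array(m["t"]);c=-R.T@t
    d=R.T@np.array([(u-m["cx"])/m["fx"],(v-m["cy"])/m["fy"],1]);return (c+d*(z-c[2])/d[2])
def proj(m,X):
    p=np.array(m["R"])@np.array(X)+m["t"];return m["fx"]*p[0]/p[2]+m["cx"],m["fy"]*p[1]/p[2]+m["cy"]
E
python3 - <<'E'
from h import *
a=cv2.imread("pics/top0.png")[135:235,295:395]
b=cv2.imread("pics/side0.png")[160:260,250:350]
cv2.imwrite("pics/crop0.png",np.hstack([cv2.resize(i,None,fx=4,fy=4,interpolation=cv2.INTER_CUBIC) for i in(a,b)]))
E
```

```text
(no output)
```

View pics/crop0.png

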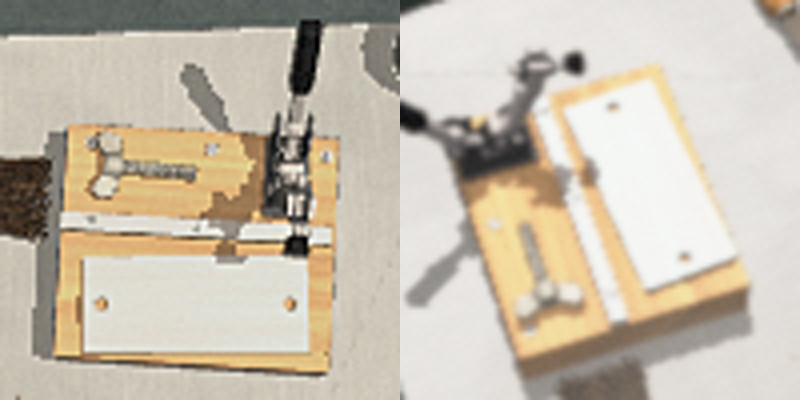

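The crop shows plate corners at about (84,256), (308,254), (308,354) and (84,352). The fence face runs from (60,231) to (332,243), and the foot is at (296,245). Next I'll turn these into coordinates.

Run:
```python
from h import *
m=robot.camera_model("top")
f=lambda u,v,z:np.round(ray(m,u/4+295,v/4+135,z)*1000,1)
for n,u,v,z in[("plFL",84,256,.046),("plFR",308,254,.046),("plNR",308,354,.046),("plNL",84,352,.046),("bNL",56,357,.04),("bNR",328,373,.04),("bFL",68,125,.04),("bFR",340,140,.04),("feL",60,231,.050),("feR",332,243,.050),("foot",296,245,.12),("grip end",310,25,.15)]:print(n,f(u,v,z))
w=robot.camera_model("wrist");s=robot.observe()
from scipy.spatial.transform import Rotation as Ro
T=Ro.from_euler("xyz",s["tool_rot"]).as_matrix()
R=np.array(w["R"]);c=-R.T@w["t"]
print(w["fx"],w["cx"],w["cy"],"cam in tool",T.T@(c-s["tool_pos"]),"axes\n",T.T@R.T);print("T\n",T)
```

```text
plFL [540.8 -68.   46. ]
plFR [ 537.3 -217.6   46. ]
plNR [ 470.5 -214.3   46. ]
plNL [476.4 -66.2  46. ]
bNL [474.1 -47.2  40. ]
bNR [ 458.  -227.7   40. ]
bFL [632.5 -59.5  40. ]
bFR [ 615.7 -243.9   40. ]
feL [557.6 -52.5  50. ]
feR [ 543.6 -233.4   50. ]
foot [ 532.6 -200.8  120. ]
grip end [ 663.6 -212.3  150. ]
305.2104202316541 321.8870799662449 202.81969720499364 cam in tool [ 6.88837938e-02  3.27736511e-05 -1.57360153e-01] axes
 [[-4.23831439e-04 -9.67115544e-01 -2.54337068e-01]
 [ 9.99998686e-01 -1.18889638e-05 -1.62120639e-03]
 [ 1.56487010e-03 -2.54337421e-01  9.67114278e-01]]
T
 [[-9.52719021e-01  3.03852174e-01 -5.68334279e-04]
 [ 3.03852656e-01  9.52718268e-01 -1.21030670e-03]
 [ 1.73708127e-04 -1.32577210e-03 -9.99999106e-01]]
```

```bash
cat >> h.py <<'E'
from scipy.spatial.transform import Rotation as Ro
O=np.array([.542,-.2355]);YAW=-.087
def b2w(x,y,z):
    c,s=np.cos(YAW),np.sin(YAW);return np.array([O[0]+c*x-s*y,O[1]+s*x+c*y,z])
def w2b(p):
    c,s=np.cos(YAW),np.sin(YAW);d=np.array(p[:2])-O;return np.array([c*d[0]+s*d[1],-s*d[0]+c*d[1]])
def to(p,yaw=None):
    s=robot.observe();T=Ro.from_euler("xyz",s["tool_rot"])
    G=Ro.from_euler("xyz",[np.pi,0,yaw]) if yaw is not None else T
    print("shift",np.round(T.inv().apply(np.array(p)-s["tool_pos"]),4),"turn",np.round((T.inv()*G).as_rotvec(),3))
E
python3 - <<'E'
from h import *
to([.33,.33,.38],3.05)
E
```

```text
shift [-0.2142 -0.1102 -0.1538] turn [-0.001 -0.    -0.217]
```

Emit:
arm_command([
  [[-0.02, -0.01, -0.05], [0, 0, 0], 0.09],
  [[-0.05, -0.03, -0.09], [0, 0, 0], 0.09],
  [[-0.09, -0.05, -0.13], [0, 0, 0], 0.09],
  [[-0.13, -0.07, -0.15], [0, 0, 0], 0.09],
  [[-0.17, -0.09, -0.155], [0, 0, 0], 0.09],
])

```text
time: 0.6
tool_pos: [0.2876, 0.3694, 0.3818]
tool_rot: [3.138, 0.002, 2.834]
contact_force: [1.2, 0.2, 0.1]
opening: 0.0895
grip_force: 0.0
```

Emit:
arm_command([
  [[-0.035, -0.035, 0], [0, 0, -0.05], 0.09],
  [[-0.07, -0.07, 0], [0, 0, -0.1], 0.09],
  [[-0.105, -0.105, 0], [0, 0, -0.15], 0.09],
  [[-0.14, -0.145, 0], [0, 0, -0.21], 0.09],
  [[-0.17, -0.18, 0], [0, 0, -0.21], 0.09],
])

```text
time: 1.1
tool_pos: [0.3942, 0.1449, 0.3792]
tool_rot: [3.142, -0.0, 3.045]
contact_force: [0.9, 0.9, -0.4]
opening: 0.09
grip_force: 0.0
```

Run:
```python
from h import *
s=robot.observe();print(s["tool_pos"],s["tool_rot"])
to([.42,.02,.38],3.055);to([.43,-.145,.32],3.055)
```

```text
[0.39421808 0.1449249  0.37921362] [ 3.14157615e+00 -3.21870582e-04  3.04460982e+00]
shift [-0.0378 -0.1218 -0.0008] turn [ 0.   -0.   -0.01]
shift [-0.0637 -0.2851  0.0592] turn [ 0.   -0.   -0.01]
```

Emit:
arm_command([
  [[-0.015, -0.05, 0], [0, 0, -0.01], 0.09],
  [[-0.03, -0.1, 0], [0, 0, -0.01], 0.09],
  [[-0.04, -0.15, 0], [0, 0, -0.01], 0.09],
  [[-0.055, -0.2, 0.02], [0, 0, -0.01], 0.09],
  [[-0.07, -0.25, 0.04], [0, 0, -0.01], 0.09],
])

```text
time: 1.6
tool_pos: [0.4359, -0.0955, 0.3452]
tool_rot: [-3.141, 0.001, 3.052]
contact_force: [0.6, 1.1, -0.0]
opening: 0.0901
grip_force: 0.0
```

Emit:
arm_command([
  [[-0.01, -0.03, 0.02], [0, 0, 0], 0.09],
  [[-0.01, -0.035, 0.04], [0, 0, 0], 0.09],
  [[-0.01, -0.035, 0.05], [0, 0, 0], 0.09],
  [[-0.01, -0.035, 0.05], [0, 0, 0], 0.09],
  [[-0.01, -0.035, 0.05], [0, 0, 0], 0.09],
])

```text
time: 2.1
tool_pos: [0.443, -0.1284, 0.2961]
tool_rot: [-3.142, 0.001, 3.054]
contact_force: [0.1, 0.8, 0.4]
opening: 0.0898
grip_force: 0.0
```

Run:
```python
from h import *
s=robot.observe();print(s["tool_pos"],s["tool_rot"],np.abs(s["qvel"]).max())
m=robot.camera_model("wrist");np.savez("w1.npz",**m)
i=robot.read_camera("wrist")[:,:,::-1];cv2.imwrite("pics/w1raw.png",i);cv2.imwrite("pics/w1.png",cv2.resize(i,(800,500)))
```

```text
[ 0.44303214 -0.12843227  0.29609321] [-3.14150831e+00  8.36721503e-04  3.05388303e+00] 0.0137854795486191
```

View pics/w1.png

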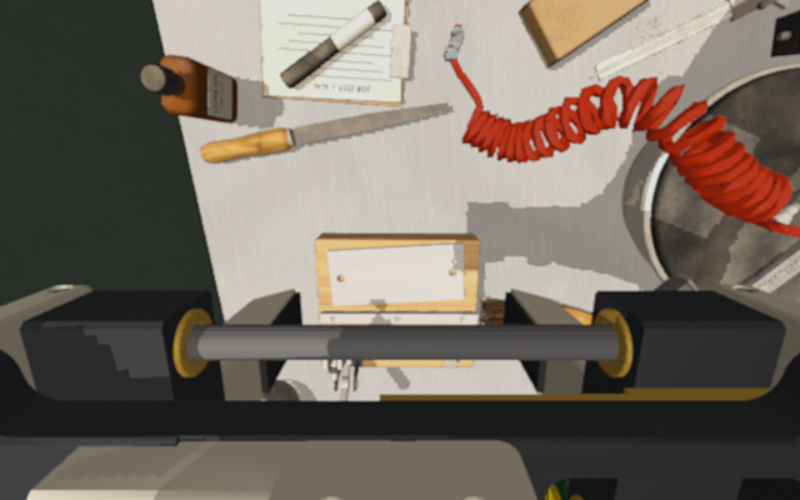

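The wrist view looks back over the board. The plate is at (328–465, 243–306) in the scaled picture, the fence is at row ~317, and the filing end is on the left at column ~317. I'll enlarge it.

Run:
```python
from h import *
i=cv2.imread("pics/w1raw.png")[180:265,245:395]
cv2.imwrite("pics/w1c.png",cv2.resize(i,None,fx=5,fy=5,interpolation=cv2.INTER_CUBIC))
```

```text
(no output)
```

View pics/w1c.png

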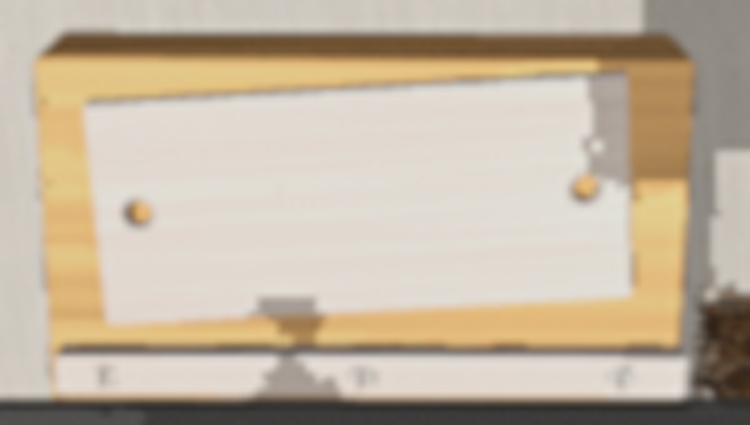

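The crop shows bed near corners at (37,57) and (692,62), and fence-face ends at (58,350) and (687,352). The plate corners are at (86,103), (627,72), (633,297) and (107,325).

Run:
```python
from h import *
m=np.load("w1.npz")
for n,u,v,z in[("bNR",37,57,.04),("bNL",692,62,.04),("feR",58,350,.05),("feL",687,352,.05),("pNR",86,103,.046),("pNL",627,72,.046),("pFL",633,297,.046),("pFR",107,325,.046)]:
    p=ray(m,u/5+245,v/5+180,z);print(n,np.round(p*1000,1),np.round(w2b(p)*1000,1))
```

```text
bNR [ 458. -227.   40.] [-84.4   1.2]
bNL [475.4 -46.   40. ] [-82.8 183. ]
feR [ 541.3 -231.    50. ] [-1.1  4.5]
feL [557.6 -52.4  50. ] [ -0.4 183.8]
pNR [ 470.9 -213.9   46. ] [-72.7  15.3]
pNL [475.2 -65.   46. ] [-81.4 164.1]
pFL [541.1 -66.4  46. ] [-15.5 168.4]
pFR [ 536.5 -217.    46. ] [-7. 18.]
```

```bash
sed -i 's/^O=.*/O=np.array([.5415,-.235]);YAW=-.09/' h.py
python3 - <<'E'
from h import *
to(b2w(-.101,.091,.042),np.pi-.09)
E
```

```text
shift [-0.006  -0.0062  0.2545] turn [-0.     0.002  0.003]
```

Emit:
arm_command([
  [[-0.006, -0.006, 0.04], [0, 0, 0], 0.09],
  [[-0.006, -0.006, 0.08], [0, 0, 0], 0.09],
  [[-0.006, -0.006, 0.12], [0, 0.002, 0.003], 0.09],
  [[-0.006, -0.006, 0.16], [0, 0.002, 0.003], 0.09],
  [[-0.006, -0.006, 0.19], [0, 0.002, 0.003], 0.09],
])

```text
time: 2.65
tool_pos: [0.4485, -0.1349, 0.1044]
tool_rot: [-3.141, -0.001, 3.051]
contact_force: [0.3, 0.7, 0.9]
opening: 0.0904
grip_force: 0.0
```

Emit:
arm_command([
  [[0, 0, 0.02], [0, 0, 0], 0.09],
  [[0, 0, 0.04], [0, 0, 0], 0.09],
  [[0, 0, 0.055], [0, 0, 0], 0.09],
  [[0, 0, 0.06], [0, 0, 0], 0.09],
  [[0, 0, 0.06], [0, 0, 0], 0.09],
])

```text
time: 3.15
tool_pos: [0.4487, -0.1353, 0.0457]
tool_rot: [-3.142, -0.002, 3.051]
contact_force: [-1.1, -0.4, 1.1]
opening: 0.09
grip_force: 0.0
```

Run:
```python
from h import *
s=robot.observe();print(s["tool_pos"],s["tool_rot"],w2b(s["tool_pos"]),s["contact_force"])
to(b2w(-.101,.091,.042),np.pi-.09);to(b2w(-.074,.091,.042),np.pi-.09)
```

```text
[ 0.44866621 -0.13528398  0.04566348] [-3.14156684e+00 -1.58256927e-03  3.05067088e+00] [-0.1014204   0.09096868] [-1.06695537 -0.44557279  1.09490157]
shift [-0.0004  0.      0.0037] turn [-0.    -0.002 -0.001]
shift [-0.0274  0.0001  0.0036] turn [-0.    -0.002 -0.001]
```

Emit:
arm_command([
  [[0, 0, 0.003], [0, 0, 0], 0.09],
  [[-0.005, 0, 0.003], [0, 0, 0], 0.09],
  [[-0.01, 0, 0.003], [0, 0, 0], 0.09],
  [[-0.014, 0, 0.003], [0, 0, 0], 0.09],
  [[-0.018, 0, 0.003], [0, 0, 0], 0.09],
])

```text
time: 3.65
tool_pos: [0.4662, -0.1371, 0.0424]
tool_rot: [3.141, -0.003, 3.05]
contact_force: [-2.0, 1.5, 0.3]
opening: 0.0903
grip_force: 0.9
```

Emit:
arm_command([
  [[-0.002, 0, 0], [0, 0, 0], 0.09],
  [[-0.004, 0, 0], [0, 0, 0], 0.09],
  [[-0.006, 0, 0], [0, 0, 0], 0.09],
  [[-0.007, 0, 0], [0, 0, 0], 0.09],
  [[-0.008, 0, 0], [0, 0, 0], 0.09],
])

```text
time: 4.15
tool_pos: [0.474, -0.138, 0.0422]
tool_rot: [3.141, -0.002, 3.05]
contact_force: [-2.7, 0.4, 0.3]
opening: 0.0898
grip_force: 1.3
```

Emit:
arm_command([
  [[-0.001, 0, 0], [0, 0, 0], 0.09],
  [[-0.0015, 0, 0], [0, 0, 0], 0.09],
  [[-0.002, 0, 0], [0, 0, 0], 0.09],
  [[-0.0025, 0, 0], [0, 0, 0], 0.09],
  [[-0.003, 0, 0], [0, 0, 0], 0.09],
])

```text
time: 4.65
tool_pos: [0.4763, -0.1381, 0.0422]
tool_rot: [3.141, -0.004, 3.05]
contact_force: [-6.7, -0.5, 4.0]
opening: 0.0902
grip_force: 3.2
```

Emit:
arm_command([
  [[-0.001, 0, 0], [0, 0, 0], 0.09],
  [[-0.001, 0, 0], [0, 0, 0], 0.09],
  [[-0.0015, 0, 0], [0, 0, 0], 0.09],
  [[-0.0015, 0, 0], [0, 0, 0], 0.09],
  [[-0.0015, 0, 0], [0, 0, 0], 0.09],
])

```text
time: 5.15
tool_pos: [0.4764, -0.1381, 0.0421]
tool_rot: [3.141, -0.007, 3.05]
contact_force: [-10.3, -1.1, 5.5]
opening: 0.09
grip_force: 4.9
```

Run:
```python
from h import *
s=robot.observe();print(w2b(s["tool_pos"]),s["contact_force"],s["torque"])
m=robot.camera_model("wrist");np.savez("w2.npz",**m)
i=robot.read_camera("wrist")[:,:,::-1];cv2.imwrite("pics/w2raw.png",i);cv2.imwrite("pics/w2.png",cv2.resize(i,(800,500),interpolation=cv2.INTER_CUBIC))
```

```text
[-0.0735536   0.09065171] [-10.31310356  -1.14835475   5.4979455 ] [-0.22811022  1.71808944 -0.0221435 ]
```

View pics/w2.png

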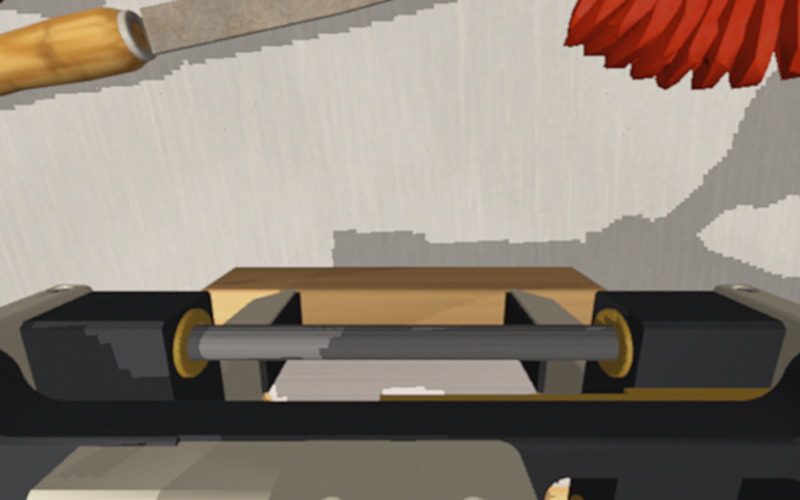

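The fingertips press the plate squarely on the fence at about 10 N; the image shows both fingers against the plate's long edge. Next I back off, raise, and go round to the +y end, turned 90° with the fingers nearly closed.

Emit:
arm_command([
  [[0.008, 0, 0], [0, 0, 0], 0.09],
  [[0.014, 0, -0.01], [0, 0, 0], 0.09],
  [[0.014, 0, -0.03], [0, 0, 0], 0.09],
  [[0.014, 0.03, -0.06], [0, 0, 0], 0.05],
  [[0, 0.07, -0.06], [0, 0, 0], 0.01],
])

```text
time: 5.7
tool_pos: [0.4868, -0.0697, 0.1064]
tool_rot: [-3.14, 0.005, 3.046]
contact_force: [0.8, -0.4, 0.5]
opening: 0.0783
grip_force: 0.0
```

Emit:
arm_command([
  [[-0.01, 0.02, 0], [0, 0, 0.14], 0.01],
  [[-0.02, 0.03, 0], [0, 0, 0.28], 0.01],
  [[-0.03, 0.03, 0], [0, 0, 0.42], 0.01],
  [[-0.035, 0.03, 0], [0, 0, 0.56], 0.01],
  [[-0.04, 0.03, 0], [0, 0, 0.7], 0.01],
])

```text
time: 6.2
tool_pos: [0.5285, -0.0423, 0.1031]
tool_rot: [3.141, 0.0, 2.344]
contact_force: [-0.2, 0.3, -0.4]
opening: 0.0386
grip_force: 0.0
```

Emit:
arm_command([
  [[0, 0, 0], [0, 0, 0.14], 0.01],
  [[0, 0, 0], [0, 0, 0.28], 0.01],
  [[0, 0, 0], [0, 0, 0.42], 0.01],
  [[0, 0, 0], [0, 0, 0.56], 0.01],
  [[0, 0, 0], [0, 0, 0.7], 0.01],
])

```text
time: 6.7
tool_pos: [0.5281, -0.0425, 0.1031]
tool_rot: [3.141, -0.0, 1.644]
contact_force: [-0.2, -0.2, 0.1]
opening: 0.0099
grip_force: 0.0
```

Run:
```python
from h import *
s=robot.observe();print(w2b(s["tool_pos"]),s["tool_pos"][2],s["tool_rot"],s["opening"])
to(b2w(-.033,.188,.1),np.pi/2-.09)
```

```text
[-0.03061782  0.1905467 ] 0.10312501126662554 [ 3.14144460e+00 -8.04030688e-05  1.64401107e+00] 0.00992289919645471
shift [-0.0021 -0.0028  0.0031] turn [ 0.    -0.     0.163]
```

Emit:
arm_command([
  [[0, -0.002, 0.01], [0, 0, 0.12], 0.01],
  [[0, -0.002, 0.025], [0, 0, 0.163], 0.01],
  [[0, -0.002, 0.045], [0, 0, 0.163], 0.01],
  [[0, -0.002, 0.058], [0, 0, 0.163], 0.01],
  [[0, -0.002, 0.0605], [0, 0, 0.163], 0.01],
])

```text
time: 7.2
tool_pos: [0.525, -0.0424, 0.0411]
tool_rot: [-3.139, -0.0, 1.487]
contact_force: [-0.1, 1.1, -0.1]
opening: 0.0099
grip_force: 0.0
```

Emit:
arm_command([
  [[0, 0, 0], [0, 0, 0], 0.01],
  [[-0.004, 0, 0], [0, 0, 0], 0.01],
  [[-0.008, 0, 0], [0, 0, 0], 0.01],
  [[-0.012, 0, 0], [0, 0, 0], 0.01],
  [[-0.016, 0, 0], [0, 0, 0], 0.01],
])

```text
time: 7.7
tool_pos: [0.5243, -0.059, 0.0421]
tool_rot: [-3.14, -0.0, 1.486]
contact_force: [-1.1, 2.3, 0.7]
opening: 0.01
grip_force: 1.3
```

Run:
```python
from h import *
s=robot.observe();print(w2b(s["tool_pos"]),s["tool_pos"][2],s["tool_rot"],s["contact_force"])
to(b2w(-.0325,.1335,.0425),np.pi/2-.09)
```

```text
[-0.0329089   0.17378949] 0.04212052162918272 [-3.14031148e+00 -2.16176201e-04  1.48639125e+00] [-1.09289342  2.34121627  0.65632515]
shift [-0.0403  0.0002 -0.0004] turn [-0.001 -0.     0.006]
```

Emit:
arm_command([
  [[-0.004, 0, 0], [0, 0, 0.005], 0.01],
  [[-0.008, 0, 0], [0, 0, 0.005], 0.01],
  [[-0.012, 0, 0], [0, 0, 0.005], 0.01],
  [[-0.016, 0, 0], [0, 0, 0.005], 0.01],
  [[-0.02, 0, 0], [0, 0, 0.005], 0.01],
])

```text
time: 8.2
tool_pos: [0.5225, -0.0787, 0.0417]
tool_rot: [-3.14, -0.0, 1.482]
contact_force: [1.0, 2.7, 2.2]
opening: 0.0099
grip_force: 1.5
```

Emit:
arm_command([
  [[-0.004, 0, 0], [0, 0, 0], 0.01],
  [[-0.007, 0, 0], [0, 0, 0], 0.01],
  [[-0.01, 0, 0], [0, 0, 0], 0.01],
  [[-0.013, 0, 0], [0, 0, 0], 0.01],
  [[-0.016, 0, 0], [0, 0, 0], 0.01],
])

```text
time: 8.7
tool_pos: [0.521, -0.0946, 0.0417]
tool_rot: [-3.14, -0.0, 1.482]
contact_force: [0.1, 3.0, 2.8]
opening: 0.0101
grip_force: 1.4
```

Run:
```python
from h import *
s=robot.observe();print(w2b(s["tool_pos"]),s["tool_pos"][2],s["tool_rot"],s["contact_force"])
i=robot.read_camera("top")[:,:,::-1];cv2.imwrite("pics/t2raw.png",i)
j=robot.read_camera("side")[:,:,::-1];cv2.imwrite("pics/s2raw.png",j)
f=lambda a:cv2.resize(a,None,fx=4,fy=4,interpolation=cv2.INTER_CUBIC)
cv2.imwrite("pics/c2.png",np.hstack([f(i[140:240,295:395]),f(j[160:260,250:350])]))
```

```text
[-0.03300677  0.13797647] 0.04166508507490028 [-3.13950707e+00 -1.13765346e-04  1.48184941e+00] [0.06645289 3.00291397 2.79161511]
```

View pics/c2.png

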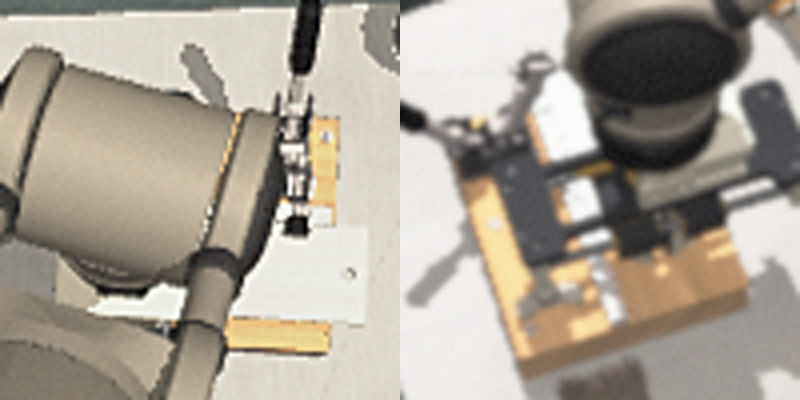

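In the top crop the plate's -y end runs from (367,226) to (365,325), and the bed's near corner is at (329,353).

Run:
```python
from h import *
m=robot.camera_model("top")
for n,u,v,z in[("FR",367,226,.046),("NR",365,325,.046),("bNR",329,353,.04),("feR",331,222,.05)]:
    p=ray(m,u/4+295,v/4+140,z);print(n,np.round(p*1000,1),np.round(w2b(p)*1000,1))
to(b2w(-.033,.1305,.042),np.pi/2-.09)
```

```text
FR [ 541.5 -257.1   46. ] [  2. -22.]
NR [ 475.3 -252.2   46. ] [-64.3 -23. ]
bNR [ 457.9 -228.3   40. ] [-83.8  -0.9]
feR [ 544.3 -232.8   50. ] [2.6 2.5]
shift [-0.0071 -0.     -0.0004] turn [-0.002  0.     0.001]
```

Emit:
arm_command([
  [[-0.002, 0, 0], [0, 0, 0], 0.01],
  [[-0.004, 0, 0], [0, 0, 0], 0.01],
  [[-0.006, 0, 0], [0, 0, 0], 0.01],
  [[-0.008, 0, 0], [0, 0, 0], 0.01],
  [[-0.008, 0, 0], [0, 0, 0], 0.01],
])

```text
time: 9.3
tool_pos: [0.5203, -0.1027, 0.0416]
tool_rot: [-3.139, 0.0, 1.482]
contact_force: [-0.5, -0.3, -0.7]
opening: 0.0098
grip_force: 0.0
```

Emit:
arm_command([
  [[0.008, 0, 0], [0, 0, 0], 0.01],
  [[0.014, 0, -0.005], [0, 0, 0], 0.01],
  [[0.018, 0, -0.025], [0, 0, 0], 0.01],
  [[0.018, -0.02, -0.06], [0, 0, -0.12], 0.03],
  [[0.018, -0.06, -0.065], [0, 0, -0.26], 0.09],
])

```text
time: 9.8
tool_pos: [0.4659, -0.0797, 0.1103]
tool_rot: [3.135, 0.004, 1.748]
contact_force: [0.5, -0.1, 0.0]
opening: 0.0213
grip_force: 0.0
```

Emit:
arm_command([
  [[0, 0, 0], [0, 0, -0.14], 0.09],
  [[0, 0, 0], [0, 0, -0.28], 0.09],
  [[0, 0, 0], [0, 0, -0.42], 0.09],
  [[0, 0, 0], [0, 0, -0.56], 0.09],
  [[0, 0, 0], [0, 0, -0.7], 0.09],
])

```text
time: 10.3
tool_pos: [0.4625, -0.0787, 0.1073]
tool_rot: [-3.141, -0.001, 2.448]
contact_force: [0.3, 0.7, 0.7]
opening: 0.0613
grip_force: 0.0
```

Emit:
arm_command([
  [[0, 0, 0], [0, 0, -0.14], 0.09],
  [[0, 0, 0], [0, 0, -0.28], 0.09],
  [[0, 0, 0], [0, 0, -0.42], 0.09],
  [[0, 0, 0], [0, 0, -0.56], 0.09],
  [[0, 0, 0], [0, 0, -0.61], 0.09],
])

```text
time: 10.8
tool_pos: [0.4625, -0.0787, 0.1073]
tool_rot: [-3.141, -0.001, 3.057]
contact_force: [-0.1, -0.2, -0.5]
opening: 0.0896
grip_force: 0.0
```

Run:
```python
from h import *
s=robot.observe();print(w2b(s["tool_pos"]),s["tool_pos"][2],s["tool_rot"],s["contact_force"],s["opening"])
to(b2w(-.095,.047,.1),np.pi-.09)
```

```text
[-0.09275122  0.148592  ] 0.10726570576642264 [-3.14140948e+00 -1.43121721e-03  3.05707253e+00] [-0.09537828 -0.21143732 -0.45207936] 0.08962256164423639
shift [ 0.0028 -0.1016  0.0073] turn [-0.    -0.001  0.005]
```

Emit:
arm_command([
  [[0.008, -0.02, -0.03], [0, 0, 0.005], 0.09],
  [[0.008, -0.05, -0.07], [0, 0, 0.005], 0.09],
  [[0.008, -0.08, -0.11], [0, 0, 0.005], 0.09],
  [[0.008, -0.1, -0.15], [0, 0, 0.005], 0.09],
  [[0.008, -0.1, -0.15], [0, 0, 0.005], 0.09],
])

```text
time: 11.3
tool_pos: [0.4478, -0.1811, 0.2625]
tool_rot: [-3.136, 0.008, 3.045]
contact_force: [0.7, -0.7, -0.2]
opening: 0.0901
grip_force: 0.0
```

Run:
```python
from h import *
s=robot.observe();print(w2b(s["tool_pos"]),s["tool_pos"][2])
m=robot.camera_model("wrist");np.savez("w3.npz",**m)
i=robot.read_camera("wrist")[:,:,::-1];cv2.imwrite("pics/w3raw.png",i)
c=[proj(m,b2w(x,y,.04)) for x in(-.085,0.01) for y in(-.04,.185)];print(np.round(c))
i=i[185:275,240:440]
cv2.imwrite("pics/w3c.png",cv2.resize(i,None,fx=4,fy=4,interpolation=cv2.INTER_CUBIC))
```

```text
[-0.09817746  0.04530604] 0.2625489633139742
[[256. 188.]
 [434. 187.]
 [261. 257.]
 [427. 256.]]
```

View pics/w3c.png

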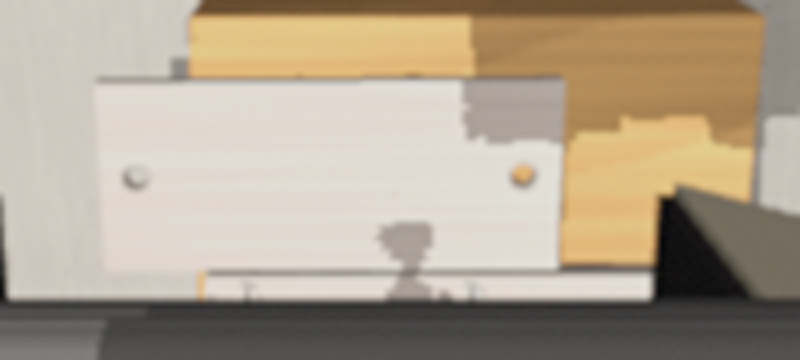

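The plate appears flush. Its corners are at (96,80), (105,271), (564,78) and (561,268). The bed near corners are at (190,15) and (762,15), and the fence end is at (200,272).

Run:
```python
from h import *
m=np.load("w3.npz")
for n,u,v,z in[("bNR",190,15,.04),("bNL",762,15,.04),("feR",200,272,.05),("feL",652,270,.05),("pNR",96,80,.046),("pFR",105,271,.046),("pNL",564,78,.046),("pFL",561,268,.046)]:
    p=ray(m,u/4+240,v/4+185,z);print(n,np.round(w2b(p)*1000,1))
s=robot.observe();print(w2b(s["tool_pos"]),s["tool_pos"][2],s["tool_rot"])
to(b2w(-.095,.047,.1),np.pi-.09)
to(b2w(-.095,.047,.042),np.pi-.09)
```

```text
bNR [-84.2  -0.2]
bNL [-83.2 181.4]
feR [-0.   1.1]
feL [ -0.2 149.2]
pNR [-64.5 -30.2]
pFR [  1.3 -30.9]
pNL [-64.4 118.4]
pFL [  0.8 120.2]
[-0.09941     0.04702637] 0.2595511873250026 [-3.13885901  0.00365073  3.04533012]
shift [-0.0038  0.0004  0.1596] turn [-0.003  0.004 -0.006]
shift [-0.0036  0.0006  0.2176] turn [-0.003  0.004 -0.006]
```

Emit:
arm_command([
  [[0, 0, 0.05], [0, 0, 0], 0.09],
  [[0, 0, 0.1], [-0.002, 0.004, -0.006], 0.09],
  [[0, 0, 0.15], [-0.002, 0.004, -0.006], 0.09],
  [[0, 0, 0.19], [-0.002, 0.004, -0.006], 0.09],
  [[0, 0, 0.217], [-0.002, 0.004, -0.006], 0.09],
])

```text
time: 11.85
tool_pos: [0.4429, -0.1755, 0.0362]
tool_rot: [3.137, -0.011, 3.054]
contact_force: [0.4, 0.2, 0.7]
opening: 0.09
grip_force: 0.0
```

Emit:
arm_command([
  [[0, 0, 0], [0, 0, 0], 0.09],
  [[-0.006, 0, 0], [0, 0, 0], 0.09],
  [[-0.012, 0, 0], [0, 0, 0], 0.09],
  [[-0.018, 0, 0], [0, 0, 0], 0.09],
  [[-0.022, 0, 0], [0, 0, 0], 0.09],
])

```text
time: 12.35
tool_pos: [0.4687, -0.1804, 0.041]
tool_rot: [3.141, -0.003, 3.053]
contact_force: [0.2, -0.3, 0.6]
opening: 0.09
grip_force: 0.0
```

Run:
```python
from h import *
s=robot.observe();print(w2b(s["tool_pos"]),s["tool_pos"][2],s["tool_rot"],s["contact_force"])
to(b2w(-.0735,.047,.0425),np.pi-.09)
```

```text
[-0.07742698  0.04786471] 0.04095890584384693 [ 3.14072018 -0.00328517  3.05309677] [ 0.17455937 -0.29428694  0.62235215]
shift [-0.0039 -0.0009 -0.0016] turn [ 0.001 -0.003  0.002]
```

Emit:
arm_command([
  [[0, 0, -0.001], [0, 0, -0.002], 0.09],
  [[-0.001, 0, -0.001], [0, 0, -0.002], 0.09],
  [[-0.002, 0, -0.001], [0, 0, -0.002], 0.09],
  [[-0.003, 0, -0.001], [0, 0, -0.002], 0.09],
  [[-0.004, 0, -0.001], [0, 0, -0.002], 0.09],
])

```text
time: 12.85
tool_pos: [0.4711, -0.1803, 0.0407]
tool_rot: [3.139, -0.006, 3.055]
contact_force: [-0.1, 0.4, 0.3]
opening: 0.0899
grip_force: 0.0
```

Emit:
arm_command([
  [[-0.0005, 0, 0], [0, 0, 0], 0.09],
  [[-0.001, 0, 0], [0, 0, 0], 0.09],
  [[-0.0015, 0, 0], [0, 0, 0], 0.09],
  [[-0.002, 0, 0], [0, 0, 0], 0.09],
  [[-0.002, 0, 0], [0, 0, 0], 0.09],
])

```text
time: 13.35
tool_pos: [0.4722, -0.1803, 0.0405]
tool_rot: [3.139, -0.008, 3.055]
contact_force: [-5.5, -0.2, 3.1]
opening: 0.0902
grip_force: 2.4
```

Emit:
arm_command([
  [[-0.0005, 0, 0], [0, 0, 0], 0.09],
  [[-0.001, 0, 0], [0, 0, 0], 0.09],
  [[-0.0015, 0, 0], [0, 0, 0], 0.09],
  [[-0.0015, 0, 0], [0, 0, 0], 0.09],
  [[-0.0015, 0, 0], [0, 0, 0], 0.09],
])

```text
time: 13.85
tool_pos: [0.4724, -0.1803, 0.0405]
tool_rot: [3.139, -0.011, 3.055]
contact_force: [-10.1, -1.9, 6.7]
opening: 0.0899
grip_force: 5.1
```

Emit:
arm_command([
  [[0.006, 0, 0], [0, 0, 0], 0.09],
  [[0.014, 0, 0], [0, 0, 0], 0.09],
  [[0.02, 0, -0.03], [0, 0, 0], 0.05],
  [[0.02, 0, -0.08], [0, 0, 0], 0.0],
  [[0.02, 0, -0.13], [0, 0, 0], 0.0],
])

```text
time: 14.35
tool_pos: [0.4547, -0.1788, 0.1718]
tool_rot: [3.139, -0.007, 3.055]
contact_force: [2.1, -0.6, 0.6]
opening: 0.0706
grip_force: 0.0
```

Emit:
arm_command([
  [[0, 0, -0.05], [0, 0, 0], 0.0],
  [[0, 0, -0.1], [0, 0, 0], 0.0],
  [[-0.01, 0.0, -0.12], [0, 0, 0], 0.0],
  [[-0.01, 0.0, -0.12], [0, 0, 0], 0.0],
  [[-0.01, 0.0, -0.12], [0, 0, 0], 0.0],
])

```text
time: 14.85
tool_pos: [0.4658, -0.1801, 0.29]
tool_rot: [3.139, -0.006, 3.055]
contact_force: [-0.6, 0.2, -0.9]
opening: 0.0307
grip_force: 0.0
```

Run:
```python
from h import *
s=robot.observe();print(w2b(s["tool_pos"]),s["tool_pos"][2],s["tool_rot"],s["opening"])
m=robot.camera_model("wrist");np.savez("w4.npz",**m)
i=robot.read_camera("wrist")[:,:,::-1];cv2.imwrite("pics/w4raw.png",i)
j=robot.read_camera("top")[:,:,::-1]
cv2.imwrite("pics/w4c.png",np.vstack([cv2.resize(i[170:260,240:440],None,fx=4,fy=3,interpolation=cv2.INTER_CUBIC),cv2.resize(j[130:220,290:440],(800,330),interpolation=cv2.INTER_CUBIC)]))
to(b2w(.06,.036,.25),np.pi-.09)
```

```text
[-0.08035502  0.04784404] 0.29002732893179106 [ 3.13918631 -0.00628026  3.05512367] 0.030696040703952095
shift [-0.1412 -0.0125  0.0376] turn [ 0.004 -0.009  0.003]
```

View pics/w4c.png

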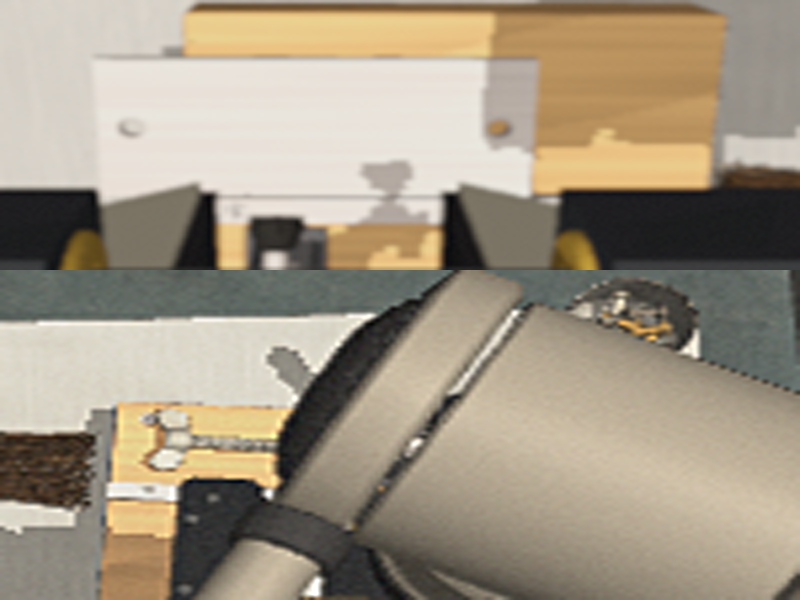

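Plate flush against the fence and standing out about 30 mm: its near corner is at (94,58) and the board end at (186,12). Now for the handle.

Run:
```python
from h import *
to(b2w(.08,.035,.23),np.pi-.09)
print("path rel to (80,133):  (tool x, tool z)")
for t,r in zip([58,50,42,34,26,18,10,4,-2,-5],np.linspace(60,72,10)):
    a=np.radians(t);x=72+r*np.cos(a)-8.5*np.sin(a)-9.5;z=78+r*np.sin(a)+8.5*np.cos(a)
    if t<0: z+=19*np.sin(-a)
    print(t,round(x,1),round(z,1))
```

```text
shift [-0.1614 -0.0137  0.0574] turn [ 0.004 -0.009  0.003]
path rel to (80,133):  (tool x, tool z)
58 87.1 133.4
50 95.4 130.4
42 103.4 126.2
34 110.8 120.8
26 117.5 114.3
18 123.3 106.7
10 128.0 98.2
4 131.1 91.3
-2 133.4 84.7
-5 135.0 81.8
```

Emit:
arm_command([
  [[-0.04, -0.004, 0], [0, 0, 0], 0.0],
  [[-0.08, -0.008, 0], [0.004, -0.009, 0.003], 0.0],
  [[-0.12, -0.013, 0], [0.004, -0.009, 0.003], 0.0],
  [[-0.161, -0.013, 0.02], [0.004, -0.009, 0.003], 0.0],
  [[-0.161, -0.013, 0.04], [0.004, -0.009, 0.003], 0.0],
])

```text
time: 15.45
tool_pos: [0.628, -0.2072, 0.2444]
tool_rot: [-3.142, -0.0, 3.053]
contact_force: [-0.7, 0.3, -0.7]
opening: 0.0003
grip_force: 0.0
```

Emit:
arm_command([
  [[0, 0, 0.01], [0, 0, 0], 0.0],
  [[0, 0, 0.02], [0, 0, 0], 0.0],
  [[0, 0, 0.03], [0, 0, 0], 0.0],
  [[0, 0, 0.03], [0, 0, 0], 0.0],
  [[0, 0, 0.03], [0, 0, 0], 0.0],
])

```text
time: 15.95
tool_pos: [0.6251, -0.2074, 0.2208]
tool_rot: [-3.139, 0.004, 3.052]
contact_force: [0.8, 0.5, -0.2]
opening: 0.0006
grip_force: 0.0
```

Run:
```python
from h import *
s=robot.observe();print(w2b(s["tool_pos"]),s["tool_pos"][2],s["tool_rot"],s["opening"],s["contact_force"])
to(b2w(.08,.035,.134),np.pi-.09)
```

```text
[0.08078625 0.03500823] 0.22079691836987048 [-3.13924318  0.00431008  3.05153882] 0.0006010507204446092 [ 0.77406437  0.48629643 -0.23718304]
shift [0.0012 0.0002 0.0868] turn [-0.002  0.004 -0.   ]
```

Emit:
arm_command([
  [[0.001, 0, 0.02], [0, 0.004, 0], 0.0],
  [[0.001, 0, 0.04], [0, 0.004, 0], 0.0],
  [[0.001, 0, 0.06], [0, 0.004, 0], 0.0],
  [[0.001, 0, 0.075], [0, 0.004, 0], 0.0],
  [[0.001, 0, 0.087], [0, 0.004, 0], 0.0],
])

```text
time: 16.45
tool_pos: [0.6246, -0.2075, 0.1329]
tool_rot: [-3.139, 0.0, 3.052]
contact_force: [0.9, -0.3, -0.9]
opening: 0.0001
grip_force: 0.0
```

Emit:
arm_command([
  [[0, 0, 0], [0, 0, 0], 0.0],
  [[-0.004, 0, 0], [0, 0, 0], 0.0],
  [[-0.007, 0, 0.0005], [0, 0, 0], 0.0],
  [[-0.011, 0, 0.002], [0, 0, 0], 0.0],
  [[-0.015, 0, 0.0035], [0, 0, 0], 0.0],
])

```text
time: 16.95
tool_pos: [0.6399, -0.2089, 0.1298]
tool_rot: [-3.139, -0.0, 3.052]
contact_force: [-1.7, -1.0, 0.3]
opening: 0.0004
grip_force: 0.6
```

Run:
```python
from h import *
s=robot.observe();print(w2b(s["tool_pos"]),s["tool_pos"][2],s["tool_rot"],s["contact_force"])
```

```text
[0.09570549 0.03480431] 0.12976223235678638 [-3.13920309e+00 -2.02097998e-04  3.05179220e+00] [-1.73460067 -1.01152152  0.25416483]
```

Emit:
arm_command([
  [[-0.004, 0, 0.0016], [0, 0, 0], 0.0],
  [[-0.008, 0, 0.0036], [0, 0, 0], 0.0],
  [[-0.0115, 0, 0.006], [0, 0, 0], 0.0],
  [[-0.015, 0, 0.009], [0, 0, 0], 0.0],
  [[-0.0185, 0, 0.012], [0, 0, 0], 0.0],
])

```text
time: 17.45
tool_pos: [0.6581, -0.2104, 0.1168]
tool_rot: [-3.14, -0.001, 3.052]
contact_force: [-0.4, 1.1, 0.7]
opening: 0.0009
grip_force: 0.4
```

Emit:
arm_command([
  [[-0.0035, 0, 0.0035], [0, 0, 0], 0.0],
  [[-0.0065, 0, 0.007], [0, 0, 0], 0.0],
  [[-0.009, 0, 0.011], [0, 0, 0], 0.0],
  [[-0.0115, 0, 0.0155], [0, 0, 0], 0.0],
  [[-0.0135, 0, 0.02], [0, 0, 0], 0.0],
])

```text
time: 17.95
tool_pos: [0.6714, -0.2117, 0.0968]
tool_rot: [-3.14, -0.001, 3.052]
contact_force: [-2.0, 0.1, 2.4]
opening: 0.0001
grip_force: 1.3
```

Run:
```python
from h import *
s=robot.observe();print(w2b(s["tool_pos"]),s["tool_pos"][2],s["tool_rot"],s["contact_force"])
```

```text
[0.12724856 0.03492111] 0.09684920851144153 [-3.13970526e+00 -1.17428563e-03  3.05186104e+00] [-2.00183362  0.13819792  2.43824652]
```

Now the last stretch, to z ≈ 0.080.

Emit:
arm_command([
  [[-0.002, 0, 0.003], [0, 0, 0], 0.0],
  [[-0.004, 0, 0.006], [0, 0, 0], 0.0],
  [[-0.005, 0, 0.009], [0, 0, 0], 0.0],
  [[-0.006, 0, 0.012], [0, 0, 0], 0.0],
  [[-0.007, 0, 0.014], [0, 0, 0], 0.0],
])

```text
time: 18.45
tool_pos: [0.6784, -0.2123, 0.0827]
tool_rot: [-3.14, -0.001, 3.052]
contact_force: [-0.3, -0.5, 0.1]
opening: 0.0008
grip_force: 0.0
```

Emit:
arm_command([
  [[0, 0, 0.001], [0, 0, 0], 0.0],
  [[0, 0, 0.002], [0, 0, 0], 0.0],
  [[0, 0, 0.003], [0, 0, 0], 0.0],
  [[0, 0, 0.0035], [0, 0, 0], 0.0],
  [[0, 0, 0.004], [0, 0, 0], 0.0],
])

```text
time: 18.95
tool_pos: [0.6787, -0.2123, 0.081]
tool_rot: [-3.139, 0.001, 3.052]
contact_force: [-2.4, 1.4, 9.6]
opening: 0.0004
grip_force: 4.9
```

Emit:
arm_command([
  [[0, 0, 0.001], [0, 0, 0], 0.0],
  [[0, 0, 0.002], [0, 0, 0], 0.0],
  [[0, 0, 0.003], [0, 0, 0], 0.0],
  [[0, 0, 0.003], [0, 0, 0], 0.0],
  [[0, 0, 0.003], [0, 0, 0], 0.0],
])

```text
time: 19.45
tool_pos: [0.6788, -0.2124, 0.0799]
tool_rot: [-3.139, 0.002, 3.052]
contact_force: [-4.7, 2.7, 17.1]
opening: 0.0006
grip_force: 8.2
```

Emit:
arm_command([
  [[0, 0, -0.01], [0, 0, 0], 0.0],
  [[0, 0, -0.04], [0, 0, 0], 0.0],
  [[0, 0, -0.09], [0, 0, 0], 0.0],
  [[0, 0, -0.14], [0, 0, 0], 0.0],
  [[0, 0, -0.18], [0, 0, 0], 0.0],
])

```text
time: 19.95
tool_pos: [0.6786, -0.2121, 0.2595]
tool_rot: [-3.139, 0.002, 3.052]
contact_force: [1.5, 0.0, 0.3]
opening: 0.0003
grip_force: 0.0
```

Emit:
arm_command([
  [[0.05, 0, 0], [0, 0, 0], 0.0],
  [[0.1, 0, 0], [0, 0, 0], 0.0],
  [[0.15, 0, 0], [0, 0, 0], 0.0],
  [[0.2, 0, 0], [0, 0, 0], 0.0],
  [[0.25, 0, 0], [0, 0, 0], 0.0],
])

```text
time: 20.45
tool_pos: [0.4273, -0.1891, 0.2562]
tool_rot: [-3.139, -0.001, 3.052]
contact_force: [-0.1, -0.5, 0.5]
opening: 0.0006
grip_force: 0.0
```

Emit:
arm_command([
  [[0.01, 0.05, 0], [0, 0, 0], 0.0],
  [[0.02, 0.1, 0], [0, 0, 0], 0.0],
  [[0.02, 0.12, 0], [0, 0, 0], 0.0],
  [[0.02, 0.12, 0], [0, 0, 0], 0.0],
  [[0.02, 0.12, 0], [0, 0, 0], 0.0],
])

```text
time: 20.95
tool_pos: [0.4205, -0.0683, 0.2564]
tool_rot: [-3.139, -0.0, 3.053]
contact_force: [-0.1, -0.7, 0.4]
opening: 0.0003
grip_force: 0.0
```

Run:
```python
from h import *
s=robot.observe();print(s["tool_pos"],s["contact_force"])
i=robot.read_camera("top")[:,:,::-1];j=robot.read_camera("side")[:,:,::-1]
f=lambda a:cv2.resize(a,None,fx=4,fy=4,interpolation=cv2.INTER_CUBIC)
cv2.imwrite("pics/c5.png",np.hstack([f(i[135:235,295:395]),f(j[160:260,220:320])]))
```

```text
[ 0.42045438 -0.06833775  0.25639265] [-0.08054752 -0.70303109  0.37933768]
```

View pics/c5.png

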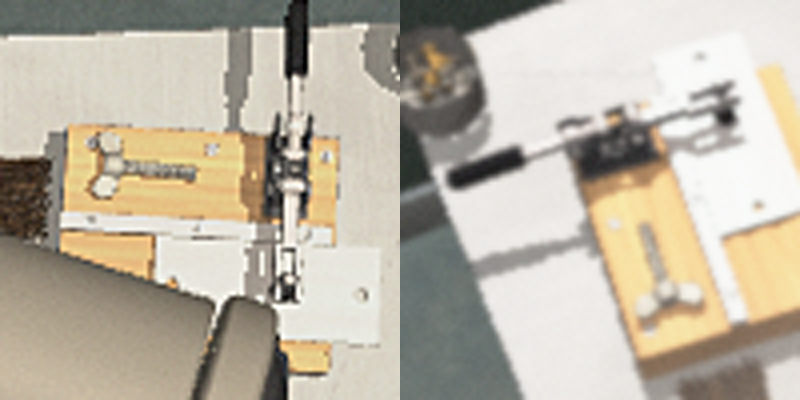

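The handle is down and level at (296,40) in the left crop. The foot is on the plate, which is flush with the fence and stands out about 30 mm (end at column 381, bed end at about 330).

```bash
python3 -c "
from cell import robot
print(robot.hand_in())"
```

```text
the job is handed in; nothing more can be done
None
```

The job is handed in: the plate was pushed flush to the fence with about 30 mm past the filing end, and the toggle clamp was pressed down against its stop and stayed down, foot on the plate, once released.

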